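Load a slide cassette up the scanner's intake ramp

ROBOT

A 6-joint arm with a two-finger parallel gripper is mounted at the origin on a cart in front of the work surface, level with it; the furniture and walls round the work are solid. World frame = base frame: x ahead of the robot, y to its left, z up, the work surface at z = 0. Lengths are in m, angles in rad, forces in N, time in s.
With the tool pointing down it reaches from about 0.425 to 0.95 m from the base axis. Payload 3.5 kg.
Tool frame: the origin (TCP) lies on the centre line of the jaws, within the pads' length; the fingertips stand 8 mm ahead of it and the grasp point (between the pads) lies 11 mm behind it; z points along the fingers, y is the line along which they close (so a half turn about z gives the same grasp; the last joint's range is limited). The gripper opens to 85 mm and grips with 20 to 120 N. Pads are 22 mm wide; open, the fingers measure 114 mm over their backs; the gripper's body (76 mm by 85 mm) begins 54 mm behind the grasp point. The pads swing forward as they close: fully open they stand 13 mm farther back than shut.
Start: joints at [-1.45, 0.286, 1.577, -0, 1.279, -0.15], TCP at [0.181, -0.65, 0.239] pointing down, gripper open.
Joint ranges: [-2.77, 2.77], [-0.9, 2.22], [0.21, 2.48], [-1.53, 4.67], [0.24, 2.81], [-2.84, 2.84]. Speed limits (rad/s): [2.79, 2.79, 3.14, 3.14, 3.14, 3.14].

INTERFACE

Orientations are given as a rotation vector (axis times angle).
In Python, from station import manip gives the robot as it stands.
- The arm moves only by the tool carry_out, never from a script. Its argument "steps" is text: rows parted by semicolons, each of 4 numbers parted by spaces: the shift along the world's x, y, z in fractions of the full range, 1 being 75 cm, then the turn about the world's z in a scale on which 1.0 is 180 degrees. A call has 1 to 12 rows; each row is the pose to reach, as a shift and turn from the pose commanded when the call began; what a row does not reach only later rows make up. A row lasts 1/8 s, in which the tool goes at most 62.5 mm and 10.7 degrees, less where a joint would pass 70% of its speed; a pose out of reach is approached as far as the arm can. A shift or turn number past 1, either way, is cut back to 1. A call with a gripper value outside its range is refused whole. "gripper" is the opening, from 0 (shut) to 1 (fully open), set as the call begins (left out, the last holds). The fingers move at their own pace and stop on an object; "squeeze" is the grip in N (left out, the last holds). Time passes only in rows, so rows that repeat a pose let the fingers close. It gives the time, the measured TCP pose, the force, the opening and the grip force at its end, in the units of the state.
- manip.state(): the state, without advancing time (a new reading comes with each control period).
- manip.get_image(name): name is "scene" or "top" or "wrist"; returns the picture (384x512x3 uint8, red, green, blue); there is no depth.
- manip.camera_info(name): a dict with "camera_matrix" (3x3 intrinsics, pixels), "extrinsics" (4x4, takes a point from world to camera coordinates). Camera axes: x right, y up, looking along -z (the intrinsics and any distortion apply to the point x, -y, -z); pixel columns grow to the right and rows downward; lengths in m; the calibration is good to about 2 mm. The wrist camera is an equidistant fisheye: a pixel r from the principal point sees the ray r / f radians off the axis. A picture is of the moment at which its call begins: read the wrist's pose just before it. camera_info takes no time and is no camera call; for the wrist camera it gives the pose at the moment of the call.
- manip.job_done(): hands the job in; it is judged then, once.
The state is a dict: "time": time; "joint_pos": joint angles; "dq": joint speeds; "joint_torque": joint torques, N m; "tool_pos": TCP position; "orientation": TCP orientation; "wrist_force": force on the tool from outside, world axes, zero at the start; "moment": the same for the moment, N m; "gripper_width": finger opening in m; "grip_force": force on a finger pad.
Only numpy, scipy, OpenCV 4.12 (cv2) and the standard library are available. Lean on these libraries where they do the work, as an engineer would, in place of code of your own. Each camera call takes 0.05 s, during which the arm holds its last target. There are 200 camera calls.

TASK

Take the slide cassette from the table and set it flat on the low end of the intake ramp, long side along the ramp, and let go of it there. Then push it from behind up between the guide rails and under the hood until it rests fully home against the buffer inside; press it home for a moment with about 8 N but never with 20 N or more, for the slides are glass, then back away and leave it there. Keep the cassette upright and leave the bottles and the vial where they stand.

Things in the scene. Friction and masses are not known exactly. Their poses are not given: they have to be found in the camera images.
- cassette: white open-topped slide cassette full of upright glass slides: a stiff box 80 mm long (its x), 52 mm wide (its y), 34 mm tall, both ends alike; 0.17 to 0.35 kg. It starts flat on the table. Origin: centre of the underside; z up. Grip it across the 52 mm width, in the upper 22 mm so that the tips stay clear of the ramp's 8 mm rails.
- ramp: fixed aluminium intake ramp, 110 mm wide, 290 mm long up the slope, which rises at 0.175 rad (10 degrees) along its own +x. Origin: on the table below the middle of the low edge; x level, pointing uphill, y left across, z up. Moderate friction: pushing the cassette up takes about 1 to 8 N and it does not slip back when let go.
- lane_foot (a point): point on the sliding surface (lane) at the middle of the low edge, 4 mm above the ramp's origin. Distances s in these notes run up the slope from here. The lane is open up to s = 60 mm; a cassette centred near s = 55 mm stands at the low end.
- rail_mouth (a point): on the lane's middle line at s = 60 mm, where two steel guide rails begin (8 mm high, 6 mm thick): inner faces about 79 mm apart here, closing like a funnel until s = 113 mm, then parallel and 56 mm apart to the top (2 mm of play on each side of the cassette).
- hood_mouth (a point): on the lane's middle line at s = 205 mm, below the front edge of the grey hood that covers the lane from here to s = 280 mm: underside 40 mm, top 44 mm above the lane, 86 mm wide, open in front.
- stop_block: dark steel block under the hood, fixed; origin on the lane's middle line at s = 270 mm. A rigid buffer plate (44 mm wide, 3 to 31 mm above the lane) stands out from it downhill, set differently each time and not measured: its face is anywhere from s = 223 to 243 mm. It does not yield, force rises steeply: go slowly (10 mm/s or less) and stop when the push has risen some 7 N over the sliding force.
- seat_pin (a joint): travel of the small brass seat pin that stands 5 mm out of the buffer's face at rest: about 0 when free, grows as the cassette pushes it in (very light spring, under 0.4 N), about 0.005 m when the cassette lies against the buffer.
- oil_bottle: brown dropper bottle, 27 mm across, 76 mm tall, bystander to the right of the ramp; origin centre of its underside.
- lens_spray: small pump spray bottle, 31 mm across, 104 mm tall, bystander to the left of the ramp; origin centre of its underside.
- vial_c: brown screw-cap vial, 21 mm across, 52 mm tall, bystander; origin centre of its underside.
There are look-alikes about, which are no part of the job. There is more than one size of the cassette; the one meant has the size given above.

How it is judged:
On the way, in this order (a step that is already met when the one before it is completed fails the run):
1. the cassette stands flat on the low end of the ramp, lengthwise, let go by the robot (angle between the y axis of cassette and the y axis of ramp, either way round below 0.12 rad and angle between cassette's own z axis and vertical between 0.12 and 0.23 rad and x of cassette in the frame of ramp between 0.025 and 0.12 m and contact force between each of the arm, the fingers and cassette below 0.05 N and linear speed of cassette below 0.02 m/s), for 0.2 s.
2. the cassette is pressed home against the buffer with more than 3 N (angle between the y axis of cassette and the y axis of ramp, either way round below 0.12 rad and angle between cassette's own z axis and vertical between 0.12 and 0.23 rad and contact force between cassette and stop_block above 3 N and value of joint seat_pin above 0.0035 m), for 0.2 s.
At the end, for the whole second after the job is handed in: the cassette lies flat between the rails at the top of the ramp (within 0.12 rad of the ramp's direction, within 8 mm of its middle line), at rest, with its front within 1.5 mm of the buffer (seat pin in by more than 3.5 mm) (angle between the y axis of cassette and the y axis of ramp, either way round below 0.12 rad and angle between cassette's own z axis and vertical between 0.12 and 0.23 rad and value of joint seat_pin above 0.0035 m and x of cassette in the frame of ramp above 0.16 m and y of cassette in the frame of ramp between -0.008 and 0.008 m and linear speed of cassette below 0.01 m/s); the robot touches nothing.
It fails at once if the cassette bears on the buffer or stop block with 20 N or more (contact force between cassette and stop_block above 20 N).
It fails at once if the cassette is tipped by more than about 35 degrees (angle between cassette's own z axis and vertical above 0.6 rad).
It fails at once if the dropper bottle is moved by more than 25 mm or knocked over (distance of oil_bottle from where it was at the start of the episode above 0.025 m or angle between oil_bottle's own z axis and vertical above 0.5 rad).
It fails at once if the spray bottle is moved by more than 25 mm or knocked over (distance of lens_spray from where it was at the start of the episode above 0.025 m or angle between lens_spray's own z axis and vertical above 0.5 rad).
It fails at once if the vial is moved by more than 25 mm or knocked over (distance of vial_c from where it was at the start of the episode above 0.025 m or angle between vial_c's own z axis and vertical above 0.5 rad).
It also fails if it takes over 67 s, if anything falls off the work surface, if the arm or the gripper's body presses on something with over 40 N, if the wrist force passes 120 N, or if a joint passes its speed limit or range.

## Working session

There is one attempt and no reset: what is moved stays moved. The work goes in short steps, Python scripts to look and compute and a tool call to move; the robot and the scene stay as the last step left them, time stands still between calls to the robot, and variables do not carry over. Pictures are saved under pics/ and viewed, at most 10 in all, crops included, and the job is handed in when it is done.

Besides the shell and the picture viewer there is one more tool, called after "Request:" as name(argument=value, ...), one argument or row to a line, values as JSON. carry_out: Moves the arm, as the interface text tells. Its arguments: {"type":"object","properties":{"steps":{"type":"string"},"gripper":{"type":"number"},"squeeze":{"type":"number"}},"required":["steps"]}

```bash
mkdir -p pics
python3 - <<'E'
from station import manip
import cv2
for n in("scene","top"):
    im=manip.get_image(n); cv2.imwrite(f"pics/{n}0.png",cv2.cvtColor(im,cv2.COLOR_RGB2BGR))
    c=manip.camera_info(n); print(n,c)
print(manip.state())
E
```

```text
scene {'camera_matrix': array([[361.78614768,   0.        , 262.74079678],
       [  0.        , 361.78614768, 189.82616974],
       [  0.        ,   0.        ,   1.        ]]), 'extrinsics': array([[ 8.62073831e-01, -5.06782394e-01,  5.61268513e-04,
        -5.41645576e-01],
       [ 3.46771392e-01,  5.90690359e-01,  7.28583902e-01,
        -2.21219186e-01],
       [-3.69565030e-01, -6.27898484e-01,  6.84956337e-01,
        -7.74736095e-01],
       [ 0.00000000e+00,  0.00000000e+00,  0.00000000e+00,
         1.00000000e+00]])}
top {'camera_matrix': array([[383.91804284,   0.        , 255.16553501],
       [  0.        , 383.91804284, 185.89147436],
       [  0.        ,   0.        ,   1.        ]]), 'extrinsics': array([[-1.52553770e-02, -9.99883246e-01, -8.76404462e-04,
        -5.42560606e-02],
       [ 9.97699706e-01, -1.52799505e-02,  6.60440763e-02,
        -5.81409845e-01],
       [-6.60497568e-02,  1.33138808e-04,  9.97816322e-01,
        -1.00867379e+00],
       [ 0.00000000e+00,  0.00000000e+00,  0.00000000e+00,
         1.00000000e+00]])}
{'time': 0.1, 'joint_pos': array([-1.45001908e+00,  2.87082943e-01,  1.57800882e+00,  1.73888107e-05,
        1.27862129e+00, -1.49982973e-01]), 'dq': array([ 0.00158035, -0.00169008, -0.00274644, -0.00017548,  0.00179262,
        0.0004262 ]), 'joint_torque': array([ 3.70509670e-04, -4.07295871e+01, -2.93699938e+01, -1.46779621e-04,
        3.40399762e-03,  1.21170137e-05]), 'tool_pos': array([ 0.18051208, -0.64982234,  0.23809337]), 'orientation': array([-3.11074793e+00, -4.23717246e-01, -7.47313794e-05]), 'wrist_force': array([ 0.21039289,  0.47096987, -0.46765322]), 'moment': array([-0.02886461,  0.01725277, -0.01032843]), 'grip_force': 0.0, 'gripper_width': 0.08527415451119993}
```

View pics/scene0.png

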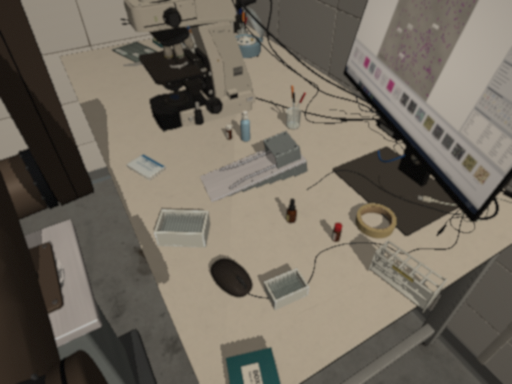

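View pics/top0.png

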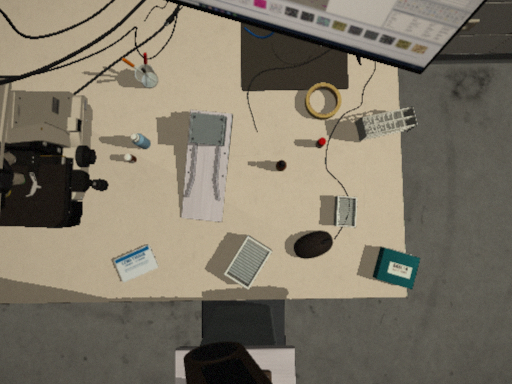

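The top view shows the ramp with its low edge near (203,220) and the hood at about (208,128). The dropper bottle is at (281,165) and the spray at (140,141). The small cassette at (345,211) is about 20x31 px, which fits 52x80 mm. The one at (248,262) is the larger look-alike. I'll enlarge both areas.

Run:
```python
import cv2,numpy as np
a=cv2.imread("pics/top0.png")
r=cv2.resize(a[100:230,165:255],None,fx=4.5,fy=4.5,interpolation=cv2.INTER_CUBIC)
c=cv2.resize(a[185:240,325:366],None,fx=9,fy=9,interpolation=cv2.INTER_CUBIC)
o=np.zeros((585,405+369,3),np.uint8);o[:585,:405]=r[:585];o[:495,405:]=c
cv2.imwrite("pics/crop.png",o)
```

```text
(no output)
```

View pics/crop.png

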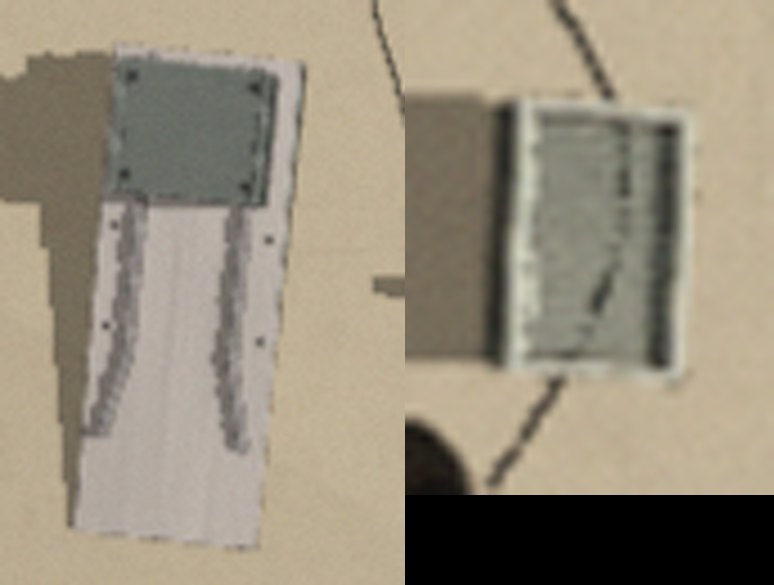

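The enlargement shows the ramp's low corners at (73,527) and (257,547) and its top corners at (115,45) and (303,62). The cassette rim corners are at (510,97), (692,112), (682,378) and (500,368). Next I'll back-project these points.

```bash
cat > h.py <<'E'
import numpy as np,cv2
from station import manip
def ray(n,u,v):
    c=manip.camera_info(n);K=c["camera_matrix"];E=c["extrinsics"];R=E[:3,:3];t=E[:3,3]
    d=np.array([(u-K[0,2])/K[0,0],-(v-K[1,2])/K[1,1],-1]); return -R.T@t,R.T@d
def at(n,u,v,z):
    o,d=ray(n,u,v); return o+d*(z-o[2])/d[2]
def proj(n,P):
    c=manip.camera_info(n);K=c["camera_matrix"];E=c["extrinsics"]
    q=(E[:3,:3]@np.atleast_2d(P).T).T+E[:3,3]; return np.c_[K[0,2]-K[0,0]*q[:,0]/q[:,2],K[1,2]+K[1,1]*q[:,1]/q[:,2]]
E
python3 - <<'E'
from h import *
np.set_printoptions(precision=4,suppress=True)
R=[at("top",165+u/4.5,100+v/4.5,z)[:2] for u,v,z in[(73,527,.004),(257,547,.004),(303,62,.0543),(115,45,.0543)]]
R=np.array(R);print(R, [np.linalg.norm(R[i]-R[(i+1)%4]) for i in range(4)])
lo=(R[0]+R[1])/2;hi=(R[2]+R[3])/2;d=hi-lo;print("foot",lo,"yaw",np.degrees(np.arctan2(d[1],d[0])),"low-edge yaw",np.degrees(np.arctan2(*(R[0]-R[1])[::-1]))-90)
C=np.array([at("top",325+(u-405)/9,185+v/9,.034)[:2] for u,v in[(510,97),(692,112),(682,378),(500,368)]])
print(C,C.mean(0),[np.linalg.norm(C[i]-C[(i+1)%4]) for i in range(4)])
a=C[0]+C[1]-C[2]-C[3];print("yaw",np.degrees(np.arctan2(a[1],a[0])))
for n,u,v,z in[("oil",281,165,.07),("spray",140,141,.1),("red",322,142,.04),("wh",130,158,.04)]:print(n,at("top",u,v,z))
# circumspect: project cassette into scene
c=C.mean(0);print("scene",proj("scene",[[*c,.034]]))
for s in(0,.06,.113,.205,.28):
  dd=d/np.linalg.norm(d);print(s,proj("top",[[*(lo+dd*s*np.cos(.1745)),.004+s*np.sin(.1745)]]))
E
```

```text
[[ 0.5     0.138 ]
 [ 0.4864  0.0276]
 [ 0.7683 -0.0062]
 [ 0.7801  0.1031]] [np.float64(0.11123993043587677), np.float64(0.28396660685168157), np.float64(0.10997987403679783), np.float64(0.2821990432593951)]
foot [0.4932 0.0828] yaw -6.97088977495988 low-edge yaw -7.047768619653567
[[ 0.5502 -0.2774]
 [ 0.545  -0.3305]
 [ 0.4676 -0.325 ]
 [ 0.4713 -0.2721]] [ 0.5085 -0.3012] [np.float64(0.0533510728388107), np.float64(0.0775533235566459), np.float64(0.0530016512270924), np.float64(0.07903496141773739)]
yaw -3.905844325227531
oil [ 0.6296 -0.1299  0.07  ]
spray [0.6914 0.2215 0.1   ]
red [ 0.6927 -0.2415  0.04  ]
wh [0.6579 0.2657 0.04  ]
scene [[286.5632 285.3365]]
0 [[201.6579 219.3324]]
0.06 [[203.6536 197.4508]]
0.113 [[205.4376 177.8905]]
0.205 [[208.5824 143.4098]]
0.28 [[211.1923 114.7939]]
```

The size check gives 78x53 mm, so this is the right cassette. Its centre is (0.5085,-0.301) with yaw -3.9°. The ramp foot is (0.493,0.083) with yaw -7.0°.

Careful with the scale: shifts go in shares of 75 cm and turns go in shares of 180 degrees. That gives: 34.9 cm / 75 = 0.4653, -13.8 cm / 75 = -0.184, -19.4 degrees / 180 = -0.1078.

Request:
carry_out(
  steps="0.0667 0.0667 0 -0.0278;0.1333 0.1333 0 -0.0556;0.2133 0.2267 -0.04 -0.1078;0.2933 0.3067 -0.08 -0.1078;0.3733 0.3867 -0.1333 -0.1078;0.4373 0.4653 -0.184 -0.1078;0.4373 0.4653 -0.184 -0.1078;0.4373 0.4653 -0.184 -0.1078;0.4373 0.4653 -0.184 -0.1078;0.4373 0.4653 -0.184 -0.1078;0.4373 0.4653 -0.184 -0.1078;0.4373 0.4653 -0.184 -0.1078",
  gripper=1,
)

```text
time: 1.6
tool_pos: [0.5083, -0.3029, 0.1023]
orientation: [3.139, -0.11, 0.002]
wrist_force: [-0.1, -0.6, 0.4]
gripper_width: 0.0858
grip_force: 0.0
```

Run:
```python
from h import *
s=manip.state();print(s["tool_pos"],s["orientation"],s["wrist_force"],s["joint_pos"])
c=manip.camera_info("wrist");im=manip.get_image("wrist");cv2.imwrite("pics/w1.png",cv2.cvtColor(im,cv2.COLOR_RGB2BGR))
K=c["camera_matrix"];E=c["extrinsics"];print(K[0,0],K[:2,2])
def pw(P):
    q=E[:3,:3]@P+E[:3,3];x,y,z=q[0],-q[1],-q[2];r=np.hypot(x,y);th=np.arctan2(r,z);return K[:2,2]+K[0,0]*th*np.array([x,y])/r
yaw=np.radians(-3.9)
for a,b in[(.04,.026),(.04,-.026),(-.04,-.026),(-.04,.026)]:
    p=np.array([.5085+a*np.cos(yaw)-b*np.sin(yaw),-.3012+a*np.sin(yaw)+b*np.cos(yaw),.034]);print(pw(p).round(1))
```

```text
[ 0.50826945 -0.30292206  0.1022811 ] [ 3.13853241e+00 -1.09638865e-01  1.96162537e-03] [-0.13370292 -0.59175841  0.44317581] [-7.08781285e-01  2.53796525e-01  1.88539887e+00 -1.36995066e-04
  1.00070645e+00  9.31926809e-01]
297.3186396354542 [255.6828922  187.89777762]
[214.6 149.4]
[289.  149.2]
[285.5 251.5]
[219.1 251.5]
```

View pics/w1.png

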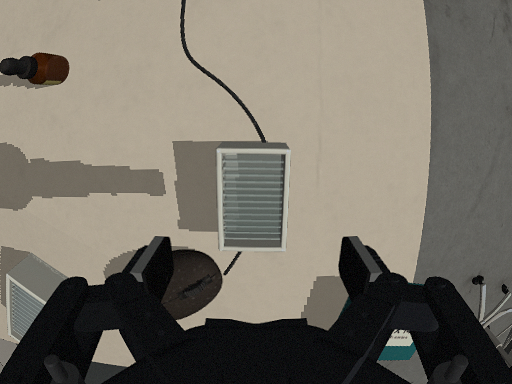

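The wrist view shows the cassette rim at (217,148)-(287,250), within 2 px of my prediction. That puts the cassette at y≈-0.3026, so the tool is centred. I'll lower and grip.

In the tool's units: -8.2 cm / 75 = -0.1093, -7.5 cm / 75 = -0.1.

Request:
carry_out(
  steps="0 0 -0.04 0;0 0 -0.0733 0;0 0 -0.1 0;0 0 -0.1093 0;0 0 -0.1093 0;0 0 -0.1093 0;0 0 -0.1093 0",
)

```text
time: 2.52
tool_pos: [0.5092, -0.3019, 0.0204]
orientation: [3.139, -0.106, 0.002]
wrist_force: [0.4, -0.1, -0.3]
gripper_width: 0.0851
grip_force: 0.0
```

Request:
carry_out(
  steps="0 0 0 0;0 0 0 0;0 0 0 0;0 0 0 0;0 0 0 0;0 0 0 0;0 0 0 0;0 0 0 0",
  gripper=0.4,
  squeeze=30,
)

```text
time: 3.52
tool_pos: [0.5089, -0.3016, 0.0198]
orientation: [3.139, -0.106, 0.001]
wrist_force: [0.3, 0.7, 4.4]
gripper_width: 0.0514
grip_force: 34.1
```

In the tool's units: 37.9 cm / 75 = 0.5053, 3.4 cm / 75 = 0.0453, -3 degrees / 180 = -0.0167.

Request:
carry_out(
  steps="0 0 0.0267 0;0 0 0.0667 0;0 0 0.12 0;0 0.0533 0.1333 0;0 0.12 0.1333 0;0.0133 0.2 0.1333 -0.0056;0.02 0.28 0.1333 -0.0111;0.0333 0.36 0.1333 -0.0167;0.0453 0.4267 0.1333 -0.0167;0.0453 0.48 0.1333 -0.0167;0.0453 0.5053 0.1333 -0.0167;0.0453 0.5053 0.1333 -0.0167",
)

```text
time: 5.03
tool_pos: [0.5421, 0.0782, 0.1192]
orientation: [3.136, -0.185, -0.001]
wrist_force: [0.6, -0.3, -1.7]
gripper_width: 0.0516
grip_force: 33.3
```

In the tool's units: -5 cm / 75 = -0.0667, -4 cm / 75 = -0.0533.

Request:
carry_out(
  steps="0 0 0 0;0 0 -0.0267 0;0 0 -0.0533 0;0 0 -0.0667 0;0 0 -0.0667 0;0 0 -0.0667 0",
)

```text
time: 5.78
tool_pos: [0.5433, 0.0772, 0.0702]
orientation: [-3.136, 0.19, -0.002]
wrist_force: [-0.4, -1.0, -2.0]
gripper_width: 0.0513
grip_force: 33.2
```

Run:
```python
from h import *
s=manip.state();print(s["tool_pos"],s["orientation"],s["wrist_force"],s["gripper_width"])
im=manip.get_image("top");cv2.imwrite("pics/t2.png",cv2.cvtColor(im,cv2.COLOR_RGB2BGR))
im2=manip.get_image("wrist");cv2.imwrite("pics/w2.png",cv2.cvtColor(im2,cv2.COLOR_RGB2BGR))
```

```text
[0.54332757 0.0771905  0.07016185] [-3.13586003e+00  1.89611301e-01 -2.32900336e-03] [-0.35615648 -1.04052821 -2.00740046] 0.05126654288302998
```

View pics/w2.png

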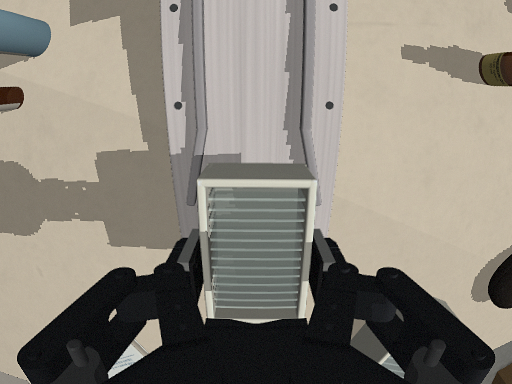

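The wrist view shows the cassette held straight, with its front edge at (200-315,185). The rails' inner faces are near columns 205 and 301, so it sits about 1 mm right of centre. I'll lower it gently.

In the tool's units: -2.6 cm / 75 = -0.0347, -2.2 cm / 75 = -0.0293.

Request:
carry_out(
  steps="0 0.0013 -0.016 0;0 0.0013 -0.0293 0;0 0.0013 -0.0347 0;0 0.0013 -0.0347 0;0 0.0013 -0.0347 0",
)

```text
time: 6.5
tool_pos: [0.5428, 0.0786, 0.0435]
orientation: [-3.136, 0.189, -0.001]
wrist_force: [-0.4, 0.6, -2.3]
gripper_width: 0.0507
grip_force: 33.3
```

Request:
carry_out(
  steps="0 0 -0.0013 0;0 0 -0.0027 0;0 0 -0.004 0;0 0 -0.004 0",
)

```text
time: 7.0
tool_pos: [0.5425, 0.0786, 0.0402]
orientation: [-3.136, 0.189, 0.0]
wrist_force: [-0.4, 0.2, -2.6]
gripper_width: 0.0514
grip_force: 33.3
```

In the tool's units: -0.2 cm / 75 = -0.0027, -0.1 cm / 75 = -0.0013.

Request:
carry_out(
  steps="0 0 -0.0013 0;0 0 -0.0013 0;0 0 -0.0027 0;0 0 -0.0027 0",
)

```text
time: 7.5
tool_pos: [0.5426, 0.0786, 0.0394]
orientation: [3.136, -0.188, -0.001]
wrist_force: [-4.3, -0.0, 6.7]
gripper_width: 0.0515
grip_force: 34.3
```

In the tool's units: 0.1 cm / 75 = 0.0013.

Request:
carry_out(
  steps="0 0 0.0013 0;0 0 0.0013 0;0 0 0.0013 0;0 0 0.0013 0;0 0 0.0013 0;0 0 0.0013 0",
  gripper=0.78,
  squeeze=20,
)

```text
time: 8.25
tool_pos: [0.5426, 0.0786, 0.0392]
orientation: [-3.136, 0.189, 0.0]
wrist_force: [-0.1, 0.6, -0.1]
gripper_width: 0.0667
grip_force: 0.0
```

In the tool's units: 7 cm / 75 = 0.0933, 6 cm / 75 = 0.08.

Request:
carry_out(
  steps="0 0 0.0133 0;0 0 0.04 0;0 0 0.08 0;0 0 0.0933 0;0 0 0.0933 0;0 0 0.0933 0",
)

```text
time: 9.0
tool_pos: [0.5417, 0.0786, 0.1082]
orientation: [3.136, -0.189, -0.003]
wrist_force: [0.0, 0.9, 0.1]
gripper_width: 0.067
grip_force: 0.0
```

Run:
```python
from h import *
s=manip.state();print(s["tool_pos"],s["orientation"],s["wrist_force"],s["gripper_width"])
im=manip.get_image("wrist");im2=manip.get_image("scene")
im2=cv2.resize(im2[120:220,190:320],(512,394),interpolation=cv2.INTER_CUBIC)
o=np.vstack([im,im2])[:,:];o=np.hstack([cv2.resize(im,(400,300)),cv2.resize(im2,(390,300))])
cv2.imwrite("pics/w3.png",cv2.cvtColor(o,cv2.COLOR_RGB2BGR))
```

```text
[0.54173075 0.07860974 0.10817252] [ 3.13586206 -0.18872457 -0.00319979] [0.02110231 0.88144781 0.10362861] 0.06698571946722967
```

View pics/w3.png

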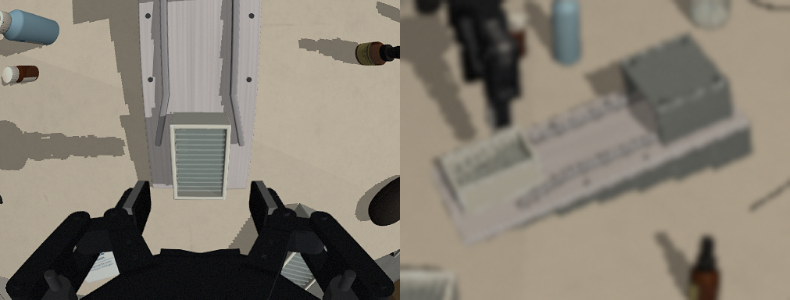

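The cassette stands flat and straight on the low end, released. The bystanders are untouched. I'll go behind it with the fingers nearly shut.

In the tool's units: -8.8 cm / 75 = -0.1173, -8.7 cm / 75 = -0.116.

Request:
carry_out(
  steps="-0.0533 0.0067 0 0;-0.116 0.0133 0 0;-0.116 0.0133 0 0;-0.116 0.0133 0 0;-0.116 0.0133 -0.04 0;-0.116 0.0133 -0.08 0;-0.116 0.0133 -0.1067 0;-0.116 0.0133 -0.1173 0;-0.116 0.0133 -0.1173 0;-0.116 0.0133 -0.1173 0;-0.116 0.0133 -0.1173 0;-0.116 0.0133 -0.1173 0",
  gripper=0.15,
)

```text
time: 10.6
tool_pos: [0.456, 0.0886, 0.0219]
orientation: [-3.136, 0.189, -0.002]
wrist_force: [1.0, -0.5, 0.5]
gripper_width: 0.0128
grip_force: 0.0
```

Run:
```python
from h import *
s=manip.state();print(s["tool_pos"],s["orientation"],s["wrist_force"],s["gripper_width"])
im=manip.get_image("wrist")
cv2.imwrite("pics/w4.png",cv2.cvtColor(im,cv2.COLOR_RGB2BGR))
```

```text
[0.45603548 0.08863786 0.02194043] [-3.13586694e+00  1.88580868e-01 -2.06382658e-03] [ 1.0289026  -0.48698799  0.45580626] 0.012777072091676068
```

View pics/w4.png

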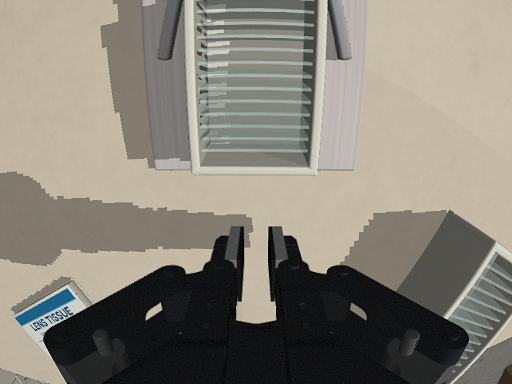

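The view shows the cassette's rear rim at (191-318,170), ahead of and centred on the fingers (about column 257). I'll push up the slope along (0.978,-0.12,0.174).

In the tool's units: 5.87 cm / 75 = 0.0783, 0.84 cm / 75 = 0.0112.

Request:
carry_out(
  steps="0.0067 -0.0008 -0.0013 0;0.0133 -0.0016 0 0;0.02 -0.0024 0.0009 0;0.0267 -0.0032 0.002 0;0.0327 -0.004 0.0032 0;0.0387 -0.0048 0.0043 0;0.0453 -0.0056 0.0055 0;0.052 -0.0064 0.0067 0;0.0587 -0.0072 0.0077 0;0.0653 -0.008 0.0089 0;0.072 -0.0088 0.0101 0;0.0783 -0.0096 0.0112 0",
)

```text
time: 12.15
tool_pos: [0.5147, 0.0814, 0.0298]
orientation: [-3.136, 0.189, -0.0]
wrist_force: [-1.9, 0.0, 1.0]
gripper_width: 0.0127
grip_force: 1.1
```

In the tool's units: 3.91 cm / 75 = 0.0521, 3.52 cm / 75 = 0.0469.

Request:
carry_out(
  steps="0.0052 -0.0007 0.0009 0;0.0104 -0.0013 0.0019 0;0.0156 -0.0019 0.0028 0;0.0208 -0.0025 0.0037 0;0.0261 -0.0032 0.0047 0;0.0313 -0.0039 0.0056 0;0.0365 -0.0045 0.0065 0;0.0417 -0.0051 0.0075 0;0.0469 -0.0057 0.0084 0;0.0521 -0.0064 0.0093 0",
)

```text
time: 13.4
tool_pos: [0.5537, 0.0766, 0.0368]
orientation: [-3.136, 0.189, -0.0]
wrist_force: [-1.6, 0.9, -0.1]
gripper_width: 0.0128
grip_force: 0.9
```

Run:
```python
from h import *
s=manip.state();print(s["tool_pos"],s["orientation"],s["wrist_force"],s["gripper_width"])
im=manip.get_image("wrist")
cv2.imwrite("pics/w5.png",cv2.cvtColor(im,cv2.COLOR_RGB2BGR))
```

```text
[0.55365441 0.07661658 0.03676562] [-3.13592593e+00  1.88514130e-01 -8.23138990e-05] [-1.57776765  0.91102143 -0.07631993] 0.012751442296405124
```

View pics/w5.png

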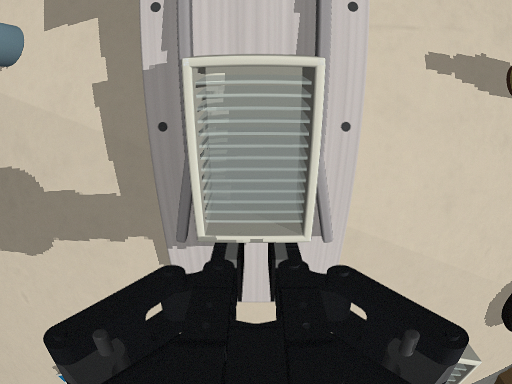

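The cassette has entered the rails straight, with its front rim at (185-324,62). The sliding force is about 1.7 N and its front is at s≈159 mm. I'll push another 44 mm at moderate speed, then go slowly.

In the tool's units: 4.3 cm / 75 = 0.0573, -0.05 cm / 75 = -0.0007.

Request:
carry_out(
  steps="0.0052 -0.0007 0.0009 0;0.0104 -0.0013 0.0019 0;0.0156 -0.0019 0.0028 0;0.0208 -0.0025 0.0037 0;0.0261 -0.0032 0.0047 0;0.0313 -0.0039 0.0056 0;0.0365 -0.0045 0.0065 0;0.0417 -0.0051 0.0075 0;0.0469 -0.0057 0.0084 0;0.0521 -0.0064 0.0093 0;0.0573 -0.0071 0.0101 0",
)

```text
time: 14.82
tool_pos: [0.5966, 0.0713, 0.0444]
orientation: [-3.136, 0.189, 0.0]
wrist_force: [-3.1, -0.8, 0.8]
gripper_width: 0.0129
grip_force: 1.5
```

In the tool's units: 0.6 cm / 75 = 0.008, 0.5 cm / 75 = 0.0067.

Request:
carry_out(
  steps="0.0013 -0.0001 0.0003 0;0.0027 -0.0003 0.0004 0;0.004 -0.0005 0.0007 0;0.0053 -0.0007 0.0009 0;0.0067 -0.0008 0.0012 0;0.008 -0.0009 0.0015 0",
)

```text
time: 15.58
tool_pos: [0.6024, 0.0706, 0.0454]
orientation: [3.136, -0.189, -0.0]
wrist_force: [-3.2, 0.2, 1.8]
gripper_width: 0.0127
grip_force: 1.6
```

In the tool's units: 0.4 cm / 75 = 0.0053, 0.3 cm / 75 = 0.004.

Request:
carry_out(
  steps="0.0013 -0.0001 0.0003 0;0.0027 -0.0003 0.0004 0;0.004 -0.0005 0.0007 0;0.0053 -0.0007 0.0009 0",
)

```text
time: 16.08
tool_pos: [0.6065, 0.0701, 0.0462]
orientation: [-3.136, 0.189, -0.0]
wrist_force: [-3.9, 0.8, 2.5]
gripper_width: 0.0127
grip_force: 1.6
```

In the tool's units: 0.3 cm / 75 = 0.004, 0.2 cm / 75 = 0.0027.

Request:
carry_out(
  steps="0.0013 -0.0001 0.0003 0;0.0027 -0.0003 0.0004 0;0.004 -0.0005 0.0007 0",
)

```text
time: 16.45
tool_pos: [0.6094, 0.0697, 0.0467]
orientation: [-3.136, 0.189, 0.0]
wrist_force: [-3.4, 0.8, 3.1]
gripper_width: 0.0126
grip_force: 1.8
```

In the tool's units: 0.1 cm / 75 = 0.0013, 0.05 cm / 75 = 0.0007.

Request:
carry_out(
  steps="0.0007 -0.0001 0.0001 0;0.0013 -0.0001 0.0003 0;0.0013 -0.0001 0.0003 0",
)

```text
time: 16.82
tool_pos: [0.6105, 0.0696, 0.0468]
orientation: [-3.136, 0.189, -0.0]
wrist_force: [-3.5, 0.1, 2.0]
gripper_width: 0.0129
grip_force: 1.6
```

In the tool's units: 0.1 cm / 75 = 0.0013, 0.05 cm / 75 = 0.0007.

Request:
carry_out(
  steps="0.0007 -0.0001 0.0001 0;0.0013 -0.0001 0.0003 0;0.0013 -0.0001 0.0003 0",
)

```text
time: 17.2
tool_pos: [0.6115, 0.0695, 0.047]
orientation: [3.136, -0.189, 0.001]
wrist_force: [-3.1, 0.4, 2.0]
gripper_width: 0.0128
grip_force: 1.5
```

Request:
carry_out(
  steps="0.0007 -0.0001 0.0001 0;0.0013 -0.0001 0.0003 0;0.0013 -0.0001 0.0003 0",
)

```text
time: 17.58
tool_pos: [0.6125, 0.0694, 0.0472]
orientation: [3.136, -0.189, 0.001]
wrist_force: [-2.8, -0.6, 2.9]
gripper_width: 0.0127
grip_force: 1.4
```

Request:
carry_out(
  steps="0.0007 -0.0001 0.0001 0;0.0013 -0.0001 0.0003 0;0.0013 -0.0001 0.0003 0",
)

```text
time: 17.95
tool_pos: [0.6135, 0.0693, 0.0474]
orientation: [3.136, -0.189, 0.001]
wrist_force: [-3.2, -0.0, 2.7]
gripper_width: 0.0129
grip_force: 1.3
```

In the tool's units: 0.1 cm / 75 = 0.0013, 0.05 cm / 75 = 0.0007.

Request:
carry_out(
  steps="0.0007 -0.0001 0.0001 0;0.0013 -0.0001 0.0003 0;0.0013 -0.0001 0.0003 0",
)

```text
time: 18.32
tool_pos: [0.6145, 0.0692, 0.0476]
orientation: [3.136, -0.189, 0.001]
wrist_force: [-2.8, 0.3, 2.4]
gripper_width: 0.0131
grip_force: 1.2
```

In the tool's units: 0.1 cm / 75 = 0.0013, 0.05 cm / 75 = 0.0007.

Request:
carry_out(
  steps="0.0007 -0.0001 0.0001 0;0.0013 -0.0001 0.0003 0;0.0013 -0.0001 0.0003 0",
)

```text
time: 18.7
tool_pos: [0.6155, 0.0691, 0.0478]
orientation: [3.136, -0.189, 0.001]
wrist_force: [-2.5, 0.6, 1.1]
gripper_width: 0.0127
grip_force: 1.0
```

In the tool's units: 0.1 cm / 75 = 0.0013, 0.05 cm / 75 = 0.0007.

Request:
carry_out(
  steps="0.0007 -0.0001 0.0001 0;0.0013 -0.0001 0.0003 0;0.0013 -0.0001 0.0003 0",
)

```text
time: 19.08
tool_pos: [0.6165, 0.069, 0.048]
orientation: [3.136, -0.189, 0.001]
wrist_force: [-0.9, 0.4, 1.2]
gripper_width: 0.0126
grip_force: 0.9
```

In the tool's units: 0.1 cm / 75 = 0.0013, 0.05 cm / 75 = 0.0007.

Request:
carry_out(
  steps="0.0007 -0.0001 0.0001 0;0.0013 -0.0001 0.0003 0;0.0013 -0.0001 0.0003 0",
)

```text
time: 19.45
tool_pos: [0.6175, 0.0689, 0.0482]
orientation: [-3.136, 0.189, -0.001]
wrist_force: [-1.0, 0.7, -0.1]
gripper_width: 0.0126
grip_force: 0.8
```

In the tool's units: 0.1 cm / 75 = 0.0013, 0.05 cm / 75 = 0.0007.

Request:
carry_out(
  steps="0.0007 -0.0001 0.0001 0;0.0013 -0.0001 0.0003 0;0.0013 -0.0001 0.0003 0",
)

```text
time: 19.82
tool_pos: [0.6185, 0.0688, 0.0484]
orientation: [3.136, -0.189, 0.001]
wrist_force: [-1.5, 0.6, -0.3]
gripper_width: 0.0128
grip_force: 0.7
```

In the tool's units: 0.1 cm / 75 = 0.0013, -0.01 cm / 75 = -0.0001.

Request:
carry_out(
  steps="0.0007 -0.0001 0.0001 0;0.0013 -0.0001 0.0001 0;0.0013 -0.0001 0.0001 0",
)

```text
time: 20.2
tool_pos: [0.6194, 0.0687, 0.0486]
orientation: [-3.136, 0.189, -0.0]
wrist_force: [-0.7, 0.3, 0.5]
gripper_width: 0.0129
grip_force: 0.8
```

In the tool's units: 0.1 cm / 75 = 0.0013, 0.05 cm / 75 = 0.0007.

Request:
carry_out(
  steps="0.0007 -0.0001 0.0001 0;0.0013 -0.0001 0.0003 0;0.0013 -0.0001 0.0003 0",
)

```text
time: 20.58
tool_pos: [0.6205, 0.0686, 0.0488]
orientation: [-3.136, 0.189, -0.001]
wrist_force: [-2.0, 0.9, 0.2]
gripper_width: 0.013
grip_force: 0.7
```

In the tool's units: 0.1 cm / 75 = 0.0013, 0.05 cm / 75 = 0.0007.

Request:
carry_out(
  steps="0.0007 -0.0001 0.0001 0;0.0013 -0.0001 0.0003 0;0.0013 -0.0001 0.0003 0",
)

```text
time: 20.95
tool_pos: [0.6215, 0.0685, 0.0489]
orientation: [-3.136, 0.189, -0.0]
wrist_force: [-2.1, 0.5, 0.9]
gripper_width: 0.013
grip_force: 0.8
```

In the tool's units: 0.1 cm / 75 = 0.0013, 0.05 cm / 75 = 0.0007.

Request:
carry_out(
  steps="0.0007 -0.0001 0.0001 0;0.0013 -0.0001 0.0003 0;0.0013 -0.0001 0.0003 0",
)

```text
time: 21.32
tool_pos: [0.6225, 0.0684, 0.0491]
orientation: [-3.136, 0.189, -0.0]
wrist_force: [-1.7, -0.3, 1.0]
gripper_width: 0.0129
grip_force: 0.7
```

In the tool's units: 0.1 cm / 75 = 0.0013, 0.05 cm / 75 = 0.0007.

Request:
carry_out(
  steps="0.0007 -0.0001 0.0001 0;0.0013 -0.0001 0.0003 0;0.0013 -0.0001 0.0003 0",
)

```text
time: 21.7
tool_pos: [0.6235, 0.0683, 0.0493]
orientation: [3.136, -0.189, 0.0]
wrist_force: [-1.5, 0.3, -0.1]
gripper_width: 0.0128
grip_force: 0.7
```

In the tool's units: 0.1 cm / 75 = 0.0013, 0.05 cm / 75 = 0.0007.

Request:
carry_out(
  steps="0.0007 -0.0001 0.0001 0;0.0013 -0.0001 0.0003 0;0.0013 -0.0001 0.0003 0",
)

```text
time: 22.08
tool_pos: [0.6245, 0.0682, 0.0495]
orientation: [-3.136, 0.189, -0.0]
wrist_force: [-0.8, -0.2, -1.2]
gripper_width: 0.0127
grip_force: 0.6
```

In the tool's units: 0.1 cm / 75 = 0.0013, -0.01 cm / 75 = -0.0001.

Request:
carry_out(
  steps="0.0007 -0.0001 0.0001 0;0.0013 -0.0001 0.0001 0;0.0013 -0.0001 0.0001 0",
)

```text
time: 22.45
tool_pos: [0.6247, 0.0682, 0.0495]
orientation: [3.136, -0.188, -0.003]
wrist_force: [-5.0, 0.6, 0.9]
gripper_width: 0.0127
grip_force: 2.2
```

Contact: the arm moved only 0.2 mm and the force rose by about 3.7 N. I'll add a little more and hold.

In the tool's units: 0.06 cm / 75 = 0.0008, 0.04 cm / 75 = 0.0005.

Request:
carry_out(
  steps="0.0005 0 0.0001 0;0.0008 -0.0001 0.0001 0;0.0008 -0.0001 0.0001 0",
)

```text
time: 22.82
tool_pos: [0.6248, 0.0682, 0.0494]
orientation: [3.136, -0.188, -0.005]
wrist_force: [-6.3, 0.8, 3.1]
gripper_width: 0.0131
grip_force: 3.1
```

In the tool's units: 0.05 cm / 75 = 0.0007, 0.04 cm / 75 = 0.0005.

Request:
carry_out(
  steps="0.0005 0 0.0001 0;0.0007 -0.0001 0.0001 0;0.0007 -0.0001 0.0001 0;0.0007 -0.0001 0.0001 0",
)

```text
time: 23.32
tool_pos: [0.6248, 0.0682, 0.0494]
orientation: [-3.136, 0.188, 0.007]
wrist_force: [-6.9, -0.6, 3.4]
gripper_width: 0.0127
grip_force: 3.7
```

In the tool's units: 0.05 cm / 75 = 0.0007, 0.04 cm / 75 = 0.0005.

Request:
carry_out(
  steps="0.0005 0 0.0001 0;0.0007 -0.0001 0.0001 0;0.0007 -0.0001 0.0001 0;0.0007 -0.0001 0.0001 0;0.0007 -0.0001 0.0001 0",
)

```text
time: 23.95
tool_pos: [0.6248, 0.0682, 0.0494]
orientation: [-3.136, 0.188, 0.01]
wrist_force: [-9.2, 0.2, 2.7]
gripper_width: 0.0127
grip_force: 4.3
```

Run:
```python
from h import *
s=manip.state();print(s["tool_pos"],s["wrist_force"])
im=manip.get_image("wrist")
cv2.imwrite("pics/w6.png",cv2.cvtColor(im,cv2.COLOR_RGB2BGR))
```

```text
[0.62480027 0.06815314 0.04944409] [-9.24232776  0.22122643  2.65902779]
```

View pics/w6.png

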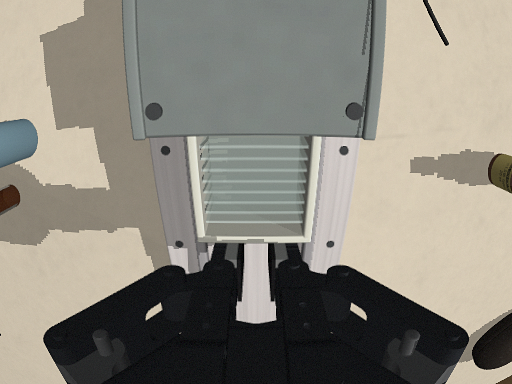

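The picture shows the cassette straight between the rails and under the hood, with its rear rim at (200-312,238). The push is about 9 N and steady. I'll hold briefly, then back away.

In the tool's units: 8 cm / 75 = 0.1067, -4 cm / 75 = -0.0533.

Request:
carry_out(
  steps="0 0 0 0;0 0 0 0;0 0 0 0;-0.0013 0.0001 -0.0003 0;-0.0027 0.0003 -0.0004 0;-0.0053 0.0007 -0.0009 0;-0.0107 0.0013 -0.0019 0;-0.02 0.0024 -0.0027 0;-0.0333 0.004 -0.0027 0;-0.0467 0.0053 0.0133 0;-0.0533 0.0067 0.0533 0;-0.0533 0.0067 0.1067 0",
)

```text
time: 25.5
tool_pos: [0.5853, 0.073, 0.1304]
orientation: [3.136, -0.188, -0.004]
wrist_force: [0.6, 0.6, 0.1]
gripper_width: 0.0129
grip_force: 0.0
```

In the tool's units: 3 cm / 75 = 0.04, -1 cm / 75 = -0.0133.

Request:
carry_out(
  steps="-0.0133 0 0.04 0;-0.0133 0 0.04 0;-0.0133 0 0.04 0;-0.0133 0 0.04 0",
)

```text
time: 26.0
tool_pos: [0.576, 0.0728, 0.1582]
orientation: [3.136, -0.189, -0.005]
wrist_force: [-0.0, -0.0, -0.2]
gripper_width: 0.0129
grip_force: 0.0
```

Run:
```python
from h import *
s=manip.state();print(s["tool_pos"],s["wrist_force"])
im=manip.get_image("wrist")
cv2.imwrite("pics/w7.png",cv2.cvtColor(im,cv2.COLOR_RGB2BGR))
# where the rear rim ought to be if front is at s: fit s from the rim pixel afterwards
c=manip.camera_info("wrist");K=c["camera_matrix"];E=c["extrinsics"]
yaw=np.radians(-7);
for f in(.223,.227,.231,.235):
    s0=f-.08;X=s0*np.cos(.1745)-.034*np.sin(.1745);z=.004+s0*np.sin(.1745)+.034*np.cos(.1745)
    P=np.array([.4932+X*np.cos(yaw),.084+X*np.sin(yaw),z]);q=E[:3,:3]@P+E[:3,3];x,y,w=q[0],-q[1],-q[2];r=np.hypot(x,y);print(f,K[:2,2]+K[0,0]*np.arctan2(r,w)*np.array([x,y])/r)
```

```text
[0.57601832 0.07284459 0.15816702] [-0.04784774 -0.03083832 -0.16207728]
0.223 [253.43733153 129.09574439]
0.227 [253.43910386 124.15006974]
0.231 [253.44131683 119.1617328 ]
0.235 [253.44398141 114.13302258]
```

View pics/w7.png

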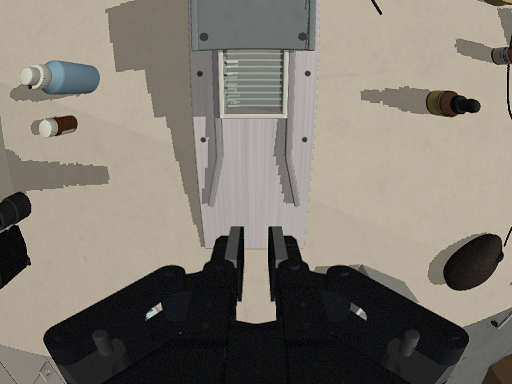

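The cassette's rear rim is at row 117, which puts its front at s≈232 mm. That fits the point of contact, so it stayed where it was pressed. It lies straight between the rails, the bottles and vial stand, and the gripper is clear.

```bash
python3 -c "
from station import manip
print(manip.job_done())"
```

```text
the job is handed in; nothing more can be done
None
```

The cassette lies pressed home under the hood, its front at about s = 232 mm by the camera. The last press read about 9 N at the wrist, roughly 7.5 N over the sliding force. The bottles and vial still stand, the arm is clear and the job is handed in; the hand-in returned no verdict, and I could not read the seat pin directly.

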